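Open the studio strongbox by its three dials

ROBOT

A 7-joint arm with a two-finger parallel gripper is mounted at the origin on the work surface. World frame = base frame: x ahead of the robot, y to its left, z up, the work surface at z = 0. Lengths are in m, angles in rad, forces in N, time in s.
With the tool pointing down it reaches from about 0.4 to 0.85 m from the base axis. Payload 4.5 kg.
Tool frame: the origin (TCP) lies midway between the tips of the shut fingers; the grasp point (between the pads) lies 19 mm behind it (pinch_z is the distance from the TCP to the grasp point, in m); z points along the fingers, y is the direction in which the jaws open and shut (so a half turn about z gives the same grasp; the last joint's range is limited). The gripper opens to 88 mm and grips with 3 to 60 N. Pads are 18 mm wide; open, the fingers measure 123 mm over their backs; the gripper's body (75 mm by 187 mm) begins 45 mm behind the grasp point.
Start: joints at [1.371, 0.689, -0.195, 1.565, 0.157, 0.902, -0.215], TCP at [0.145, -0.608, 0.239] pointing down, gripper open.
Joint ranges: [-3.01, 3.01], [-0.46, 2.08], [-1.47, 1.51], [0.13, 2.56], [-1, 4.14], [0.04, 2.09], [-2.66, 2.66]. Speed limits (rad/s): [2.57, 2.57, 3.14, 3.14, 3.14, 3.14, 3.14].

INTERFACE

Orientations are given as a unit quaternion [x, y, z, w].
In Python, from station import * gives the robot as it stands. Calls block until the motion is done:
- reach(position, orientation): joint-space move of the TCP to a pose.
- servo_line(position, velocity=0.15, rotation=None, guard=None): straight line of the TCP; rotation=None keeps the orientation; velocity is the mean speed in m/s. With guard (N) it stops when the force on the tool has changed by that much, and returns True; else False.
- move_joints(angles): joint-space move.
- move_gripper(opening, strength=None): opening from 0.0 (shut) to 1.0 (fully open); strength is the grip in N (None keeps the last); returns when the fingers have stopped.
- sleep(seconds).
- inverse_kinematics(position, orientation): joint angles nearest the present ones, or None.
- grab_frame(name): name is "scene" or "top" or "wrist"; returns the picture (480x640x3 uint8, red, green, blue); there is no depth.
- camera_model(name): a dict with "camera_matrix" (3x3 intrinsics, pixels), "k1" (the pictures are not rectified: a ray, as slopes to the right and down, at radius r is drawn at 1 + k1 r^2 times it, then the intrinsics apply), "world_to_cam" (4x4, takes a point from world to camera coordinates). Camera axes: x right, y down, z forward; pixel columns grow to the right and rows downward; lengths in m; the calibration is good to about 2 mm. A picture is of the moment at which its call begins: read the wrist's pose just before it. camera_model takes no time and is no camera call; for the wrist camera it gives the pose at the moment of the call.
A pose or a line that the arm cannot do raises Unreachable and nothing moves.
- close_job(): hands the job in, once; it reports no verdict.
Readings, each from a call of its own:
- read_clock(): time.
- read_joint_pos(): joint angles.
- read_qvel(): joint speeds.
- read_joint_efforts(): joint torques, N m.
- read_tool_pos(): TCP position.
- read_orientation(): TCP orientation.
- read_wrist_force(): force on the tool from outside, world axes, zero at the start.
- read_wrist_torque(): the same for the moment, N m.
- read_gripper_width(): opening from 0.0 (shut) to 1.0 (fully open).
Only numpy, scipy, OpenCV 4.12 (cv2) and the standard library are available. Lean on these libraries where they do the work, as an engineer would, in place of code of your own. Each camera call takes 0.05 s, during which the arm holds its last target.

TASK

Open the steel strongbox on the desk. Lift the brass paperweight off its lid and set it down, without dropping it, in the middle of the leather mat; set the three dials, left to right from the robot's side, to marks 3, 7 and 5; then, with the lid still down, push the bow handle back away from the robot as far as it goes to draw the bolt, and raise the lid right back past upright until it stays open by itself. Leave the books, pots, ink and scissors where they are.

Things in the scene. Friction and masses are not known exactly. Their poses are not given: they have to be found in the camera images.
- strongbox: grey steel strongbox fixed to the desk, 200 mm deep (x) by 300 mm wide (y), 115 mm high with its lid shut; origin at the centre of its underside, x pointing to the rear (hinges), y to the left, z up; the front, with the bow handle, faces the robot. The lid's hinge line runs along y at x +100 mm, z 85 mm. On the shut lid (top at z 115 mm) the dial axes stand at x +2 mm, y +95, 0 and -95 mm
- dial_left (a joint): the left dial's setting in rad: 0 with the pointer at mark 0 (the long, thick mark, at the front left), growing as the dial turns clockwise seen from above; 30 degrees (0.5236 rad) from each mark to the next, so mark N lies at N x 0.5236; stops at marks 0 and 9. It turns stiffly (about 0.04 N m), has no clicks and stays where it is left
- dial_mid (a joint): the middle dial's setting in rad: 0 with the pointer at mark 0 (the long, thick mark, at the front left), growing as the dial turns clockwise seen from above; 30 degrees (0.5236 rad) from each mark to the next, so mark N lies at N x 0.5236; stops at marks 0 and 9. It turns stiffly (about 0.04 N m), has no clicks and stays where it is left
- dial_right (a joint): the right dial's setting in rad: 0 with the pointer at mark 0 (the long, thick mark, at the front left), growing as the dial turns clockwise seen from above; 30 degrees (0.5236 rad) from each mark to the next, so mark N lies at N x 0.5236; stops at marks 0 and 9. It turns stiffly (about 0.04 N m), has no clicks and stays where it is left
- dial_left_grip (a point): on the axis of the left (+y) dial, 26 mm above the lid's top, at the height to grip; its x axis points along the pointer, z up off the lid. The dial is a 60 mm round steel skirt, 5 mm high, carrying one black grip bar 14 mm thick, 53 mm long (24 mm behind the axis, 29 mm ahead) and 37 mm high over the lid; the pointed end with a white line is the pointer. Ten white marks, 0 to 9, stand round it on the lid; the gap between 9 and 0 faces the front
- dial_mid_grip (a point): the same point and axes of the middle dial, a like dial
- dial_right_grip (a point): the same point and axes of the right (-y) dial, a like dial
- bolt (a joint): how far the bolt is drawn, m: 0 thrown (locked), 0.016 fully drawn; grows as the bow handle is pushed towards the rear of the box. It slides freely (about 2 N) only when every dial is on its code mark to within about 9 degrees; otherwise it stops after 3 mm. The lid is free once the bolt is drawn 10 mm or more, and the bolt stays where it is left
- handle_bar (a point): centre of the bar of the bow handle (a steel bow on the lid, near its front edge, that works the bolt and serves to lift the lid): a round bar 14 mm thick and held by a post at each end, with 72 mm clear between the posts, along the box's y, its axis 36 mm above the lid's top and 86 mm in front of the box's centre when thrown (70 mm when drawn); the lid's front edge is 14 mm in front of it when thrown. The point's x, y and z axes are the box's, and turn with the lid
- lid (a joint): the lid's opening, rad: 0 shut, 1.57 upright, 1.80 right back on its stop. With the bolt drawn its front edge swings up and back about the hinge line; the lid weighs about 1 kg with its lock (some 6 N at the handle), falls shut if let go below about 1.25 rad and falls gently back to its stop beyond about 1.4
- lid_hinge (a point): middle of the lid's hinge line, at the rear upper edge of the box, 85 mm above the desk
- paperweight_mid (a point): centre, half-way up, of the paperweight: a plain brass bar 110 mm long (x), 26 mm wide (y) and 28 mm high (z), 0.5 to 0.8 kg, lying on the rear strip of the lid behind the dials
- leather_mat: flat brown leather mat fixed on the desk to the left or right of the box, 200 mm (x) by 160 mm (y), 4 mm thick; origin at the centre of its underside, on the desk
- books: stack of three shut books, 200 x 150 mm, 57 mm high, on the other side of the box; origin at the centre of its underside; leave it alone
- reed_pot: dark red round pot 76 mm wide and 110 mm high full of reed pens up to 240 mm high, behind and beside the box; origin at the centre of its underside; leave it alone
- brush_pot: dark wooden round pot 64 mm wide and 95 mm high full of brushes up to 240 mm high, behind and beside the box; origin at the centre of its underside; leave it alone
- inkwell: squat black ink bottle, 59 mm wide and 62 mm high, standing close in front of the box; origin at the centre of its underside; leave it alone
- ink_tin: flat round black tin, 94 mm wide and 37 mm high, behind the box; origin at the centre of its underside; leave it alone
- scissors: scissors 160 mm long lying on top of the books; origin at the pivot, on their underside; leave them alone
There are look-alikes about, which are no part of the job. What is meant by the part that bears paperweight_mid is not purple, and is the larger of those in its own colour.

How it is judged:
On the way, in this order (a step that is already met when the one before it is completed fails the run):
1. the three dials stand on marks 3, 7 and 5, with the bolt still thrown and the lid shut (value of joint dial_left between 1.4208 and 1.7208 rad and value of joint dial_mid between 3.5152 and 3.8152 rad and value of joint dial_right between 2.468 and 2.768 rad and value of joint bolt below 0.006 m and value of joint lid below 0.05 rad), for 0.2 s.
2. the bolt is drawn with the lid still down (value of joint bolt above 0.01 m and value of joint lid below 0.12 rad), for 0.04 s.
At the end, for the whole second after the job is handed in: The lid is past upright and at rest on its stop (opened more than 1.6 rad), the dials still stand on 3, 7 and 5 (within 0.25 rad), and the paperweight lies flat and at rest on the leather mat, its centre within 45 mm of the mat's centre (value of joint lid above 1.6 rad and velocity of joint lid below 0.1 rad/s and value of joint dial_left between 1.3208 and 1.8208 rad and value of joint dial_mid between 3.4152 and 3.9152 rad and value of joint dial_right between 2.368 and 2.868 rad and horizontal distance between paperweight_mid and leather_mat below 0.045 m and height (world z) of paperweight_mid below 0.025 m and angle between paperweight_mid's own z axis and vertical below 0.2 rad and linear speed of paperweight below 0.03 m/s); the robot touches nothing.
It fails at once if the lid is raised before the paperweight has been set down (value of joint lid above 0.2 rad and height (world z) of paperweight_mid above 0.06 m).
It fails at once if the paperweight is dropped (height (world z) of paperweight_mid below 0.045 m and linear speed of paperweight above 0.6 m/s).
It fails at once if a bystander (books, pots, inkwell, tin or scissors) is pushed more than 25 mm or knocked over (distance of any of books, reed_pot, brush_pot, inkwell, ink_tin, scissors from where it was at the start of the episode above 0.025 m or angle between any of books, reed_pot, brush_pot, inkwell, ink_tin, scissors's own z axis and vertical above 0.35 rad).
It also fails if it takes over 72 s, if anything falls off the work surface, if the arm or the gripper's body presses on something with over 40 N, if the wrist force passes 120 N, or if a joint passes its speed limit or range.

## Working session

There is one attempt and no reset: what is moved stays moved. The work goes in short steps, each a Python script; the robot and the scene stay as the last script left them, time stands still between calls to the robot, and variables do not carry over. Pictures are saved under pics/ and viewed, and the job is handed in when it is done.

```bash
ls; mkdir -p pics
python3 - <<'E'
from station import *
import cv2
for n in ["scene","top","wrist"]:
    m=camera_model(n); print(n,m)
    cv2.imwrite(f"pics/{n}0.png",grab_frame(n)[:,:,::-1])
print(read_clock(),read_tool_pos(),read_orientation())
E
```

```text
pics
scene {'camera_matrix': array([[486.34296295,   0.        , 323.8769891 ],
       [  0.        , 486.34296295, 233.5033191 ],
       [  0.        ,   0.        ,   1.        ]]), 'k1': -0.010257488327405369, 'world_to_cam': array([[-0.41812881,  0.90812209,  0.02196719,  0.19839031],
       [ 0.49217894,  0.24680801, -0.83477284, -0.16967279],
       [-0.76349734, -0.33823079, -0.55015611,  1.53151396],
       [ 0.        ,  0.        ,  0.        ,  1.        ]])}
top {'camera_matrix': array([[543.37111071,   0.        , 316.49571154],
       [  0.        , 543.37111071, 237.43259643],
       [  0.        ,   0.        ,   1.        ]]), 'k1': -0.14453184121572712, 'world_to_cam': array([[-0.01068782, -0.999783  , -0.01788094,  0.0251011 ],
       [-0.9888201 ,  0.01322697, -0.14852561,  0.51888746],
       [ 0.14872989,  0.01609362, -0.98874689,  1.27795616],
       [ 0.        ,  0.        ,  0.        ,  1.        ]])}
wrist {'camera_matrix': array([[398.37323234,   0.        , 318.85245056],
       [  0.        , 398.37323234, 238.40108194],
       [  0.        ,   0.        ,   1.        ]]), 'k1': -0.030105305205555925, 'world_to_cam': array([[ 0.23210942, -0.97268808, -0.00176427, -0.62360406],
       [-0.92779842, -0.22194148,  0.29988676, -0.04330851],
       [-0.29208784, -0.06796965, -0.95397317,  0.39019621],
       [ 0.        ,  0.        ,  0.        ,  1.        ]])}
0.15 [ 0.14466822 -0.60754219  0.23810976] [ 9.93171978e-01  1.16657360e-01 -1.03250995e-04 -6.86327411e-04]
```

View pics/scene0.png

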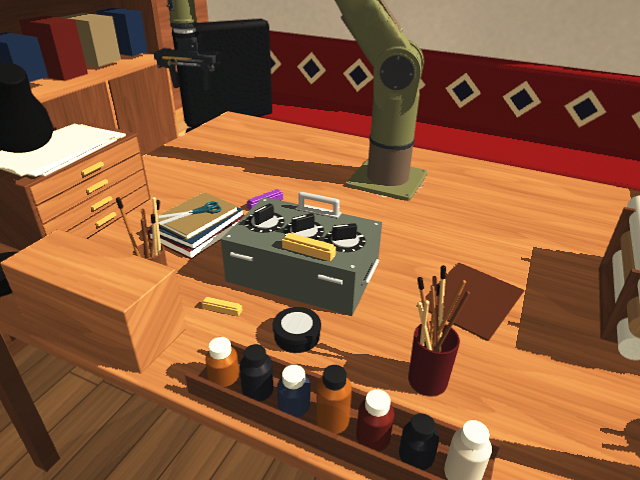

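View pics/top0.png

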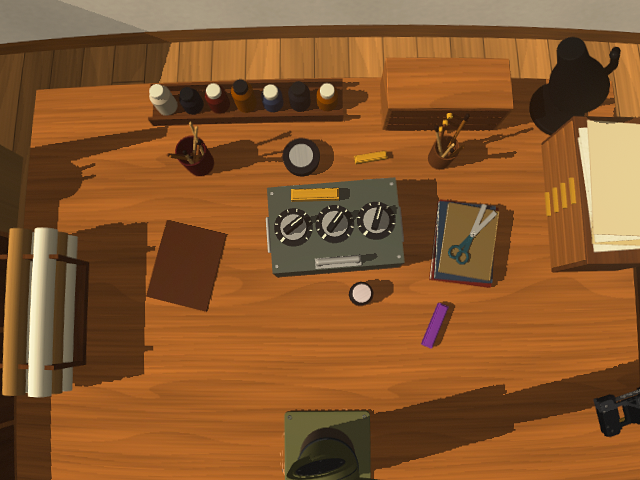

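The top picture shows the box around (335,225) and the mat on the left, at about (187,265). The target brass bar lies on the lid at (315,194). The smaller brass bar at (372,157) and the purple bar are decoys. I'll enlarge the box.

Run:
```python
import cv2
a=cv2.imread("pics/top0.png")
cv2.imwrite("pics/top0a.png",cv2.resize(a[170:290,255:415],None,fx=5,fy=5,interpolation=cv2.INTER_CUBIC))
cv2.imwrite("pics/top0b.png",cv2.resize(a[205:325,130:250],None,fx=5,fy=5,interpolation=cv2.INTER_CUBIC))
```

```text
(no output)
```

View pics/top0a.png

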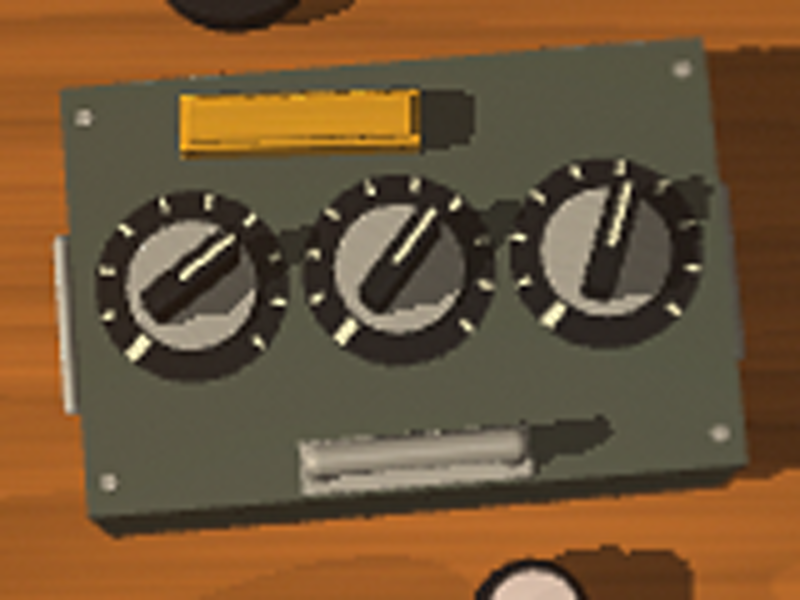

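View pics/top0b.png

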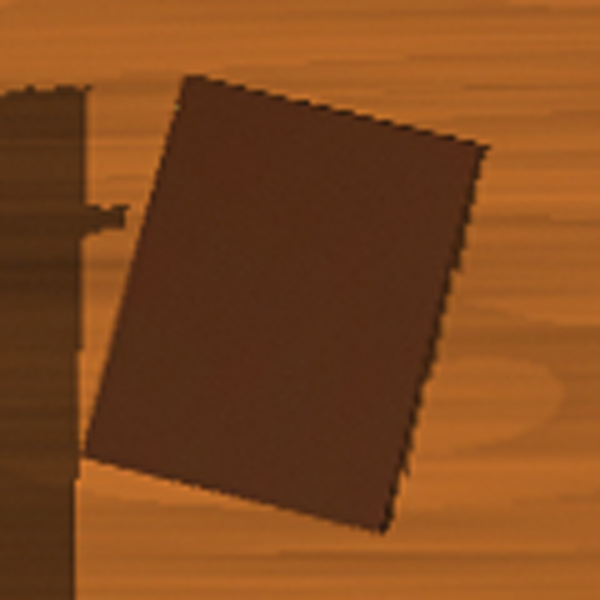

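```bash
cat > h.py <<'E'
import numpy as np, cv2
from station import *
def ray(m,uv):
    K=np.array(m["camera_matrix"]);k=m["k1"]
    p=cv2.undistortPoints(np.array(uv,float).reshape(-1,1,2),K,np.array([k,0,0,0,0.])).reshape(-1,2)
    W=np.array(m["world_to_cam"]);R=W[:3,:3];t=W[:3,3]
    c=-R.T@t
    d=np.c_[p,np.ones(len(p))]@R
    return c,d
def onz(m,uv,z):
    c,d=ray(m,uv); return c+d*((z-c[2])/d[:,2])[:,None]
def proj(m,P):
    W=np.array(m["world_to_cam"]);P=np.atleast_2d(P).astype(float)
    return cv2.projectPoints(P,cv2.Rodrigues(W[:3,:3])[0],W[:3,3],np.array(m["camera_matrix"]),np.array([m["k1"],0,0,0,0.]))[0].reshape(-1,2)
def fit(model,world):
    # planar rigid fit: returns origin xy, yaw
    a=np.array(model,float);b=np.array(world)[:,:2]
    ac=a-a.mean(0);bc=b-b.mean(0)
    th=np.arctan2((ac[:,0]*bc[:,1]-ac[:,1]*bc[:,0]).sum(),(ac*bc).sum())
    R=np.array([[np.cos(th),-np.sin(th)],[np.sin(th),np.cos(th)]])
    o=b.mean(0)-R@a.mean(0)
    return o,th,np.linalg.norm(b-(a@R.T+o),axis=1)
E
python3 - <<'E'
from h import *
m=camera_model("top")
cr=lambda P,x,y:(np.array(P,float)+.5)/5-.5+[x,y]
L=onz(m,cr([(62,90),(700,38),(747,465),(90,515)],255,170),.115)
print(L,fit([(.1,.15),(.1,-.15),(-.1,-.15),(-.1,.15)],L))
print("axes",onz(m,cr([(192,285),(400,269),(606,252)],255,170),.115))
P=onz(m,cr([(182,95),(417,90),(417,140),(182,144)],255,170),.143);print("pw",P,P.mean(0))
M=onz(m,cr([(185,75),(488,147),(384,532),(84,457)],130,205),.004)
print(M,fit([(.1,.08),(.1,-.08),(-.1,-.08),(-.1,.08)],M))
print("inkwell",onz(m,[(361,292)],.062),"reed",onz(m,[(196,155)],.1),"books",onz(m,[(437,201),(502,205),(495,285),(432,279)],.057))
E
```

```text
[[ 0.62633893  0.13138796  0.115     ]
 [ 0.64695108 -0.16557656  0.115     ]
 [ 0.44731737 -0.18032457  0.115     ]
 [ 0.42843564  0.11799984  0.115     ]] (array([ 0.53726076, -0.02412833]), np.float64(0.06760619194771868), array([0.00105713, 0.00146937, 0.00037409, 0.00132825]))
axes [[ 0.533537    0.07119929  0.115     ]
 [ 0.53965822 -0.02419118  0.115     ]
 [ 0.54631571 -0.11880257  0.115     ]]
pw [[ 0.61616249  0.07374561  0.143     ]
 [ 0.61687562 -0.03271691  0.143     ]
 [ 0.59370121 -0.03231137  0.143     ]
 [ 0.59342251  0.07380534  0.143     ]] [0.60504046 0.02063067 0.143     ]
[[0.57536676 0.40015006 0.004     ]
 [0.53611636 0.24334715 0.004     ]
 [0.34437418 0.29325417 0.004     ]
 [0.38185715 0.44685791 0.004     ]] (array([0.45942862, 0.34590232]), np.float64(-0.24439521615151538), array([0.00093605, 0.00122777, 0.00154195, 0.00086976]))
inkwell [[ 0.38475773 -0.08461721  0.062     ]] reed [[0.71388389 0.30493355 0.1       ]] books [[ 0.60182762 -0.27449882  0.057     ]
 [ 0.59043029 -0.4351107   0.057     ]
 [ 0.39598988 -0.40611681  0.057     ]
 [ 0.4130999  -0.25430474  0.057     ]]
```

Run:
```python
import cv2
a=cv2.imread("pics/scene0.png")
cv2.imwrite("pics/scene0a.png",cv2.resize(a[180:320,210:400],None,fx=4,fy=4,interpolation=cv2.INTER_CUBIC))
```

```text
(no output)
```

View pics/scene0a.png

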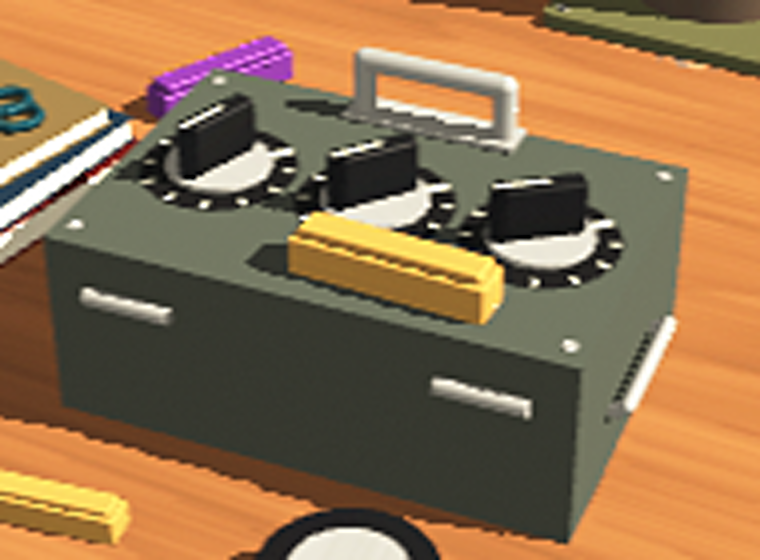

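The box fit agrees with the given sizes to within 1.5 mm: origin (0.537,-0.024), yaw 3.9°. The mat centre is (0.459,0.346) and the paperweight's centre is (0.605,0.021), with its long axis along world y. Next I check reach and the wrist range for the planned poses.

```bash
cat >> h.py <<'E'
BO=np.array([0.5373,-0.0241]);BY=0.0676
def box(x,y,z):
    c,s=np.cos(BY),np.sin(BY); return np.array([BO[0]+c*x-s*y,BO[1]+s*x+c*y,z])
def down(phi): # tool x at world angle phi(deg), z down; jaws at phi-90
    a=np.radians(phi)/2; return np.array([np.cos(a),np.sin(a),0,0])
def show(name,fn,crop=None,f=1):
    a=grab_frame(name)[:,:,::-1]
    if crop: x0,y0,x1,y1=crop; a=a[y0:y1,x0:x1]
    if f!=1: a=cv2.resize(a,None,fx=f,fy=f,interpolation=cv2.INTER_CUBIC)
    cv2.imwrite("pics/"+fn,a)
E
python3 - <<'E'
from h import *
def t(n,p,phi):
    q=inverse_kinematics(p,down(phi)); print(n,phi,None if q is None else np.round(q,2))
for phi in (90,-90):
    t("pw",[.605,.0206,.12],phi)
for phi in range(-180,180,30): t("mat",[.459,.346,.01],phi)
for n,y in (("L",.095),("M",0),("R",-.095)):
    for phi in range(-180,180,30): t(n,box(.002,y,.123),phi)
for a in (0,.4,.8,1.2,1.55,1.7):
    th=np.radians(158.8)-a
    p=box(.1+.182*np.cos(th),0,.085+.182*np.sin(th)-.017)
    for phi in (-90,90): t(f"lid{a}",p,phi+np.degrees(BY))
E
```

```text
pw 90 [ 0.11  0.84 -0.39  1.72  0.46  0.67 -0.53]
pw -90 [-0.4   0.9   0.55  1.75 -0.68  0.7  -2.62]
mat -180 [-0.85  0.99  0.22  1.86 -0.57  0.35  1.38]
mat -150 [-0.11  1.33 -1.26  1.82  1.4   1.22  0.23]
mat -120 [-0.11  1.33 -1.26  1.82  1.4   1.22  0.75]
mat -90 [-0.11  1.33 -1.26  1.82  1.4   1.22  1.28]
mat -60 [-0.11  1.33 -1.26  1.82  1.4   1.22  1.8 ]
mat -30 [-0.97  1.03  0.43  1.87 -0.94  0.46 -1.95]
mat 0 [-0.91  1.01  0.33  1.86 -0.78  0.4  -1.57]
mat 30 [-0.91  1.01  0.33  1.86 -0.78  0.4  -1.05]
mat 60 [-0.92  1.01  0.34  1.86 -0.8   0.41 -0.5 ]
mat 90 [-0.92  1.02  0.35  1.86 -0.81  0.41  0.04]
mat 120 [-0.93  1.02  0.36  1.86 -0.83  0.42  0.57]
mat 150 [-0.9   1.01  0.31  1.86 -0.74  0.39  1.02]
L -180 [ 0.22  0.85 -0.75  1.91  0.87  0.74  0.52]
L -150 [ 0.42  1.08 -1.26  1.9   1.17  1.15  0.78]
L -120 [ 0.42  1.08 -1.26  1.9   1.17  1.15  1.3 ]
L -90 [-0.52  0.82  0.52  1.95 -0.75  0.57 -2.62]
L -60 [-0.42  0.78  0.34  1.95 -0.52  0.5  -2.33]
L -30 [-0.35  0.77  0.22  1.94 -0.34  0.47 -1.98]
L 0 [-0.27  0.75  0.09  1.94 -0.15  0.45 -1.65]
L 30 [-0.2   0.75 -0.03  1
[... 1548 characters left out ...]
5 ]
lid0.4 -86.12680530491564 [-0.31  0.65  0.45  1.98 -0.47  0.61 -2.62]
lid0.4 93.87319469508436 [ 0.26  0.64 -0.48  1.95  0.46  0.66 -0.44]
lid0.8 -86.12680530491564 [-0.37  0.68  0.57  1.77 -0.48  0.83 -2.64]
lid0.8 93.87319469508436 [ 0.27  0.65 -0.53  1.74  0.42  0.86 -0.38]
lid1.2 -86.12680530491564 [-0.53  0.94  1.09  1.55 -0.87  1.2  -2.35]
lid1.2 93.87319469508436 [ 0.24  0.73 -0.54  1.5   0.41  1.02 -0.34]
lid1.55 -86.12680530491564 [-0.47  1.03  1.09  1.34 -0.91  1.3  -2.43]
lid1.55 93.87319469508436 [ 0.2   0.83 -0.52  1.3   0.42  1.12 -0.3 ]
lid1.7 -86.12680530491564 [-0.45  1.07  1.09  1.26 -0.93  1.33 -2.47]
lid1.7 93.87319469508436 [ 0.18  0.88 -0.51  1.22  0.43  1.15 -0.28]
```

Run:
```python
from h import *
reach([.605,.0206,.26],down(90)); move_gripper(.5)
print(read_clock(),read_tool_pos()); m=camera_model("wrist"); show("wrist","w1.png"); print(m["world_to_cam"].tolist())
```

```text
3.6833 [0.60499832 0.02063093 0.25999808]
[[0.9999993263473115, 0.0004196856966024167, -0.0010822055454080249, -0.6031366310108776], [0.0007239263799898608, -0.954298908380958, 0.29885292267855024, -0.028173760576298876], [-0.0009073232735906817, -0.2988535047926178, -0.9542985693364782, 0.41744344578605197], [0.0, 0.0, 0.0, 1.0]]
```

View pics/w1.png

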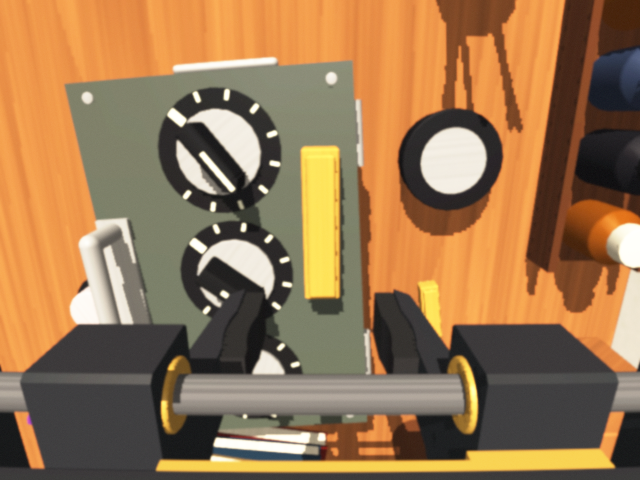

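The wrist picture shows the bar's top from (303,152) to (340,296), lined up with the jaws. The left dial is at (220,150). Checking the bar's corners, then grasping.

Run:
```python
from h import *
m=camera_model("wrist")
P=onz(m,[(303,153),(332,153),(335,297),(304,297)],.143);print(P,P.mean(0),proj(m,[.605,.0206,.143]))
print("left axis",onz(m,[(220,150)],.115), box(.002,.095,.115))
servo_line([.605,.0206,.119],velocity=.12,guard=12) 
print(read_tool_pos(),read_wrist_force())
move_gripper(0,40); print(read_gripper_width()*88)
servo_line([.605,.0206,.21],velocity=.1)
print(read_gripper_width()*88,read_wrist_force(),read_clock()); show("scene","s2.png",(180,100,420,320),2.5)
```

```text
[[ 0.59296506  0.07383003  0.143     ]
 [ 0.61179998  0.07383886  0.143     ]
 [ 0.61502797 -0.02886301  0.143     ]
 [ 0.5925188  -0.02888369  0.143     ]] [0.60307795 0.02248055 0.143     ] [[321.34592379 231.62882929]]
left axis [[0.53220693 0.07344753 0.115     ]] [0.53287832 0.07081812 0.115     ]
[0.60558121 0.0207642  0.1197611 ] [ 0.68689251  0.16684621 -0.30342736]
25.538457722843486
25.763023202917687 [ 0.48046261  0.37430297 -6.85418477] 6.525
```

View pics/s2.png

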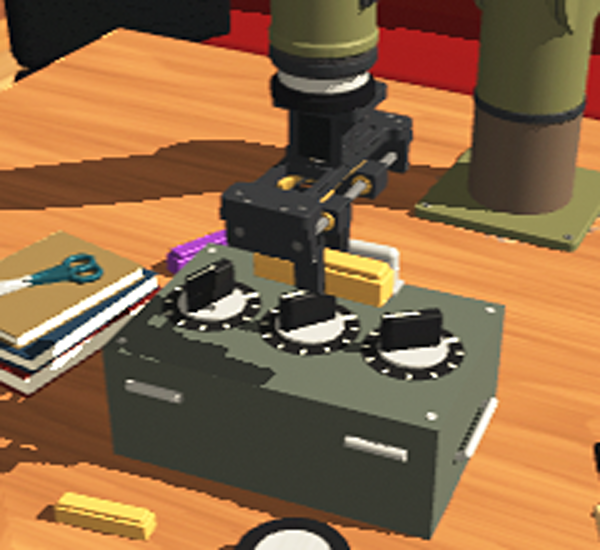

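The bar is held level, weighing about 7 N. Carrying it to the mat.

Run:
```python
from h import *
reach([.459,.346,.15],down(90))
print(read_tool_pos(),read_gripper_width()*88)
servo_line([.459,.346,.03],velocity=.15)
g=servo_line([.459,.346,.006],velocity=.04,guard=4)
print(g,read_tool_pos(),read_wrist_force(),read_clock())
move_gripper(.5)
servo_line([.459,.346,.18],velocity=.2)
show("top","t3.png",(120,120,440,330),2.5)
print(read_clock())
```

```text
[0.46068089 0.34411404 0.15000406] 25.38625572829093
True [0.45890466 0.3458021  0.00841368] [0.16384829 0.63556157 4.32396418] 9.4167
10.9417
```

View pics/t3.png

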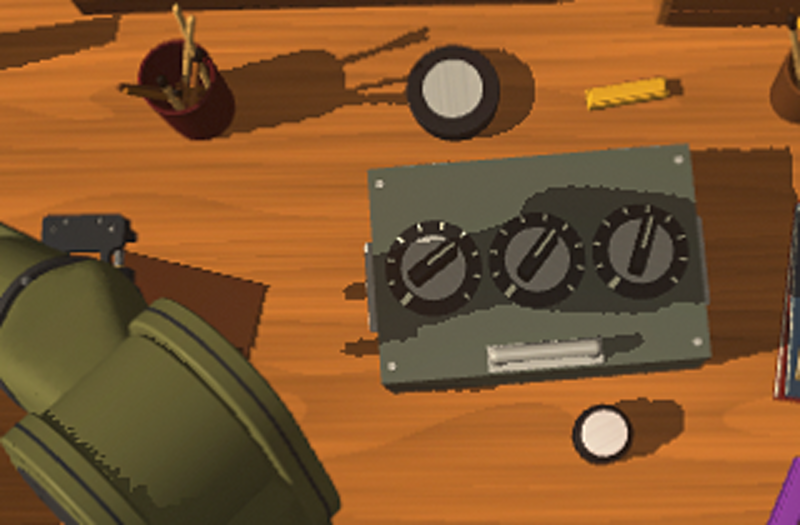

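Run:
```python
from h import *
reach([.54,-.14,.27],down(90))
m=camera_model("wrist"); show("wrist","w4.png"); 
import json; json.dump({k:np.array(v).tolist() for k,v in m.items()},open("m4.json","w"))
show("top","t4.png",(120,180,280,340),4)
print(read_clock())
```

```text
12.8583
```

View pics/w4.png

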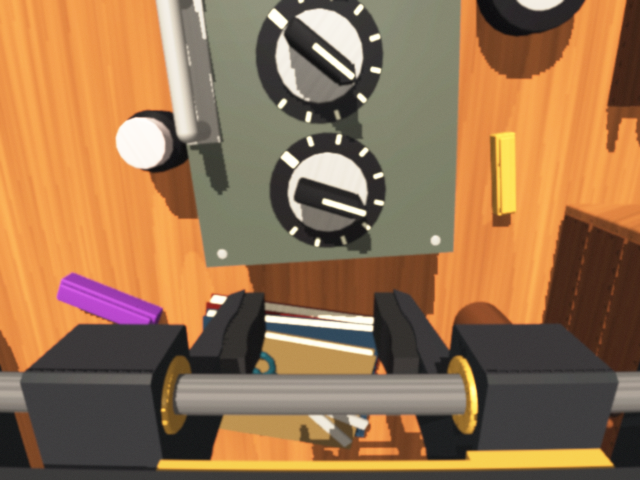

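View pics/t4.png

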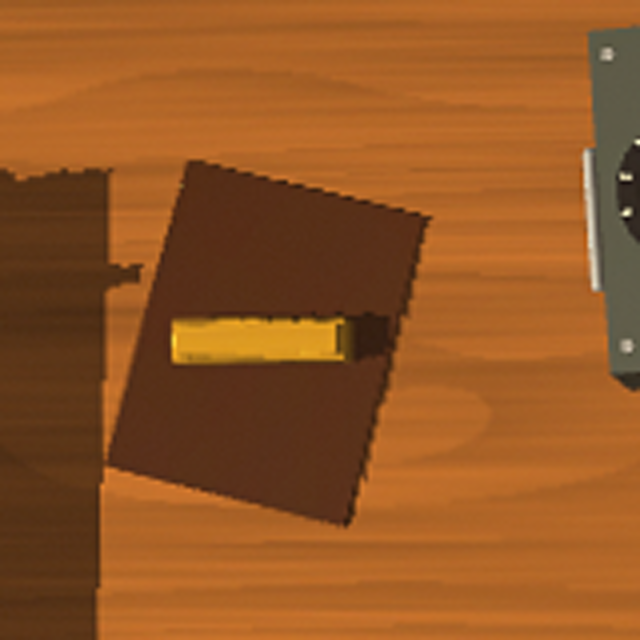

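The bar lies flat in the middle of the mat: bar about (260,340), mat centre about (268,343). Next I measure the pointer lines. In w4 the right one runs (323,203) to (365,214) and the middle one (313,42) to (354,80). In w1 the left one runs (202,153) to (234,189).

Run:
```python
from h import *
import json
m=json.load(open("m4.json"))
W1=dict(m); W1["world_to_cam"]=[[0.9999993263473115, 0.0004196856966024167, -0.0010822055454080249, -0.6031366310108776], [0.0007239263799898608, -0.954298908380958, 0.29885292267855024, -0.028173760576298876], [-0.0009073232735906817, -0.2988535047926178, -0.9542985693364782, 0.41744344578605197],[0,0,0,1]]
for n,mm,uv,mk,y in (("R",m,[(323,203),(365,214)],(289,159),-.095),("M",m,[(313,42),(354,80)],(278,17),0),("L",W1,[(202,153),(234,189)],(176,116),.095)):
    P=onz(mm,uv,.152); d=P[1]-P[0]; a=np.degrees(np.arctan2(d[1],d[0])-BY)
    A=box(.002,y,.115); K=onz(mm,[mk],.115)[0]-A
    print(n,P[:,:2].round(4),A.round(4),"box ang",a,"mark",(135-a)/30,"mark0 box ang",np.degrees(np.arctan2(K[1],K[0])-BY),np.linalg.norm(K))
```

```text
R [[ 0.5413 -0.1184]
 [ 0.57   -0.1259]] [ 0.5457 -0.1187  0.115 ] box ang -18.62462557282446 mark 5.1208208524274825 mark0 box ang 135.04446349408008 0.03923841372925229
M [[ 0.5347 -0.0188]
 [ 0.5601 -0.0404]] [ 0.5393 -0.024   0.115 ] box ang -44.215613109348055 mark 5.973853770311602 mark0 box ang 133.3933186087437 0.039405101470237285
L [[0.5298 0.0748]
 [0.5486 0.0519]] [0.5329 0.0708 0.115 ] box ang -54.488328621384476 mark 6.316277620712816 mark0 box ang 135.04756319609578 0.03994817483821057
```

Mark 0 comes out at 135° in the box frame on all three dials, as expected. The settings are left 6.3, middle 6.0 and right 5.1. I start with the right dial, which needs a small trim, using a line with rotation.

```bash
cat >> h.py <<'E'
def turn(y,a0,a1,step=20,zt=.123):
    A=box(.002,y,0); b=np.degrees(BY)
    reach([A[0],A[1],.18],down(a0+b)); move_gripper(.4)
    g=servo_line([A[0],A[1],zt],velocity=.1,guard=12)
    print("down",g,read_tool_pos()-[A[0],A[1],zt])
    move_gripper(0,35); print("w",read_gripper_width()*88,"t",read_clock())
    n=max(1,int(np.ceil(abs(a1-a0)/step)))
    for a in np.linspace(a0,a1,n+1)[1:]:
        servo_line([A[0],A[1],zt],velocity=.1,rotation=down(a+b))
    q=read_orientation(); print("ang",np.degrees(2*np.arctan2(q[1],q[0]))-b,"F",read_wrist_force().round(1),read_wrist_torque().round(2),"t",read_clock())
    move_gripper(.4)
    servo_line([A[0],A[1],.175],velocity=.15); print("t",read_clock())
E
python3 - <<'E'
from h import *
turn(-.095,-18.6,-15)
E
```

```text
down False [ 3.17630192e-04 -4.66474346e-05  2.61932038e-04]
w 13.647317776991624 t 15.7333
ang -14.956268133773065 F [-0.8  3.9  5.3] [0.8  0.09 0.07] t 15.9833
t 16.9833
```

Run:
```python
from h import *
turn(0,-44.2,-75.5,step=40)
turn(.095,-54.5,45.5,step=50)
A=box(-.07,0,.3); reach(A,down(90+np.degrees(BY)))
m=camera_model("wrist"); show("wrist","w5.png"); show("top","t5.png",(255,170,415,290),5)
import json; json.dump({k:np.array(v).tolist() for k,v in m.items()},open("m5.json","w"))
print(read_clock())
```

```text
down False [ 0.00030794 -0.00019807  0.00028095]
w 13.741757461233172 t 18.9167
ang -75.40309218758985 F [1.8 3.  6. ] [ 0.56 -0.43 -0.05] t 19.6167
t 20.6167
down False [ 0.00029853 -0.00019264  0.00024993]
w 13.584417120222959 t 22.4667
ang 45.500332931998265 F [2.3 4.6 4.8] [ 0.68 -0.46  0.09] t 24.5167
t 25.5167
26.4667
```

View pics/w5.png

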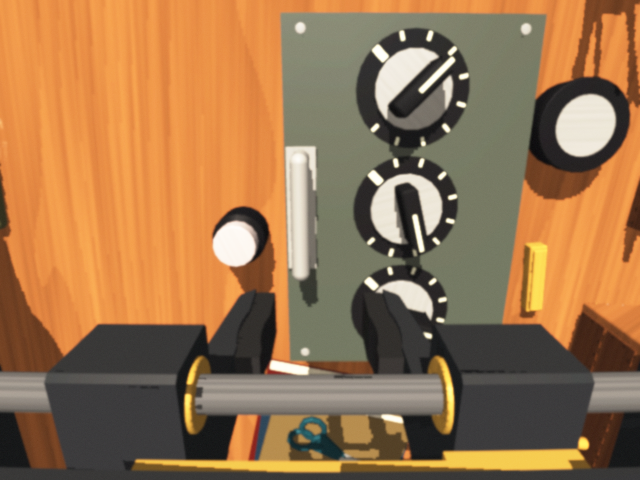

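View pics/t5.png

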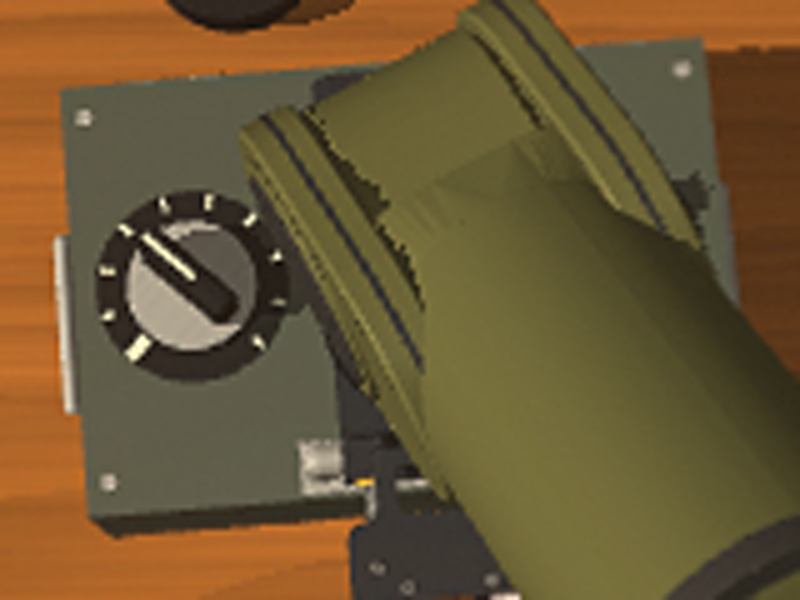

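The left pointer is on mark 3. In w5 the middle pointer runs (416,217) to (421,249), and the handle's bar runs (300,157) to (301,275). Checking both numerically before going to the handle.

Run:
```python
from h import *
import json
m=json.load(open("m5.json"))
for n,uv in (("M",[(416,217),(421,249)]),("L",[(421,93),(453,60)])):
    P=onz(m,uv,.152); d=P[1]-P[0]; a=np.degrees(np.arctan2(d[1],d[0])-BY); print(n,(135-a)/30)
P=onz(m,[(300,157),(301,275)],.158); c,s=np.cos(BY),np.sin(BY)
for p in list(P)+[P.mean(0)]:
    v=p[:2]-BO; print("bar box xy",c*v[0]+s*v[1],-s*v[0]+c*v[1])
```

```text
M 7.079483509944359
L 2.952749902992483
bar box xy -0.08543536291180578 0.04860489852392044
bar box xy -0.08600158503981616 -0.04186710468969143
bar box xy -0.08571847397581096 0.003368896917114512
```

Run:
```python
from h import *
q=down(90+np.degrees(BY))
move_gripper(.4)
reach(box(-.086,0,.19),q)
g=servo_line(box(-.086,0,.133),velocity=.1,guard=10); print(g,read_tool_pos()-box(-.086,0,.133))
move_gripper(0,20); print("w",read_gripper_width()*88)
p0=read_tool_pos()
g=servo_line(box(-.066,0,.133),velocity=.03,guard=14)
print(g,"moved",np.linalg.norm(read_tool_pos()-p0),read_wrist_force(),read_clock())
show("wrist","w6.png"); show("scene","s6.png",(200,120,420,330),2.7)
```

```text
False [0.00080249 0.00011477 0.00074855]
w 12.751015119957353
True moved 0.013789675845261133 [-2.04743581  0.35382754  6.46641575] 28.9667
```

View pics/s6.png

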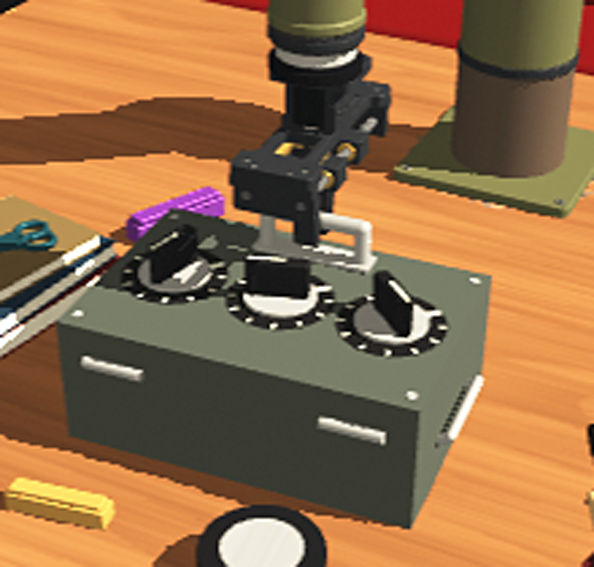

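It moved 13.8 mm before the guard tripped. I'll push once more to find out whether that is the end stop.

Run:
```python
from h import *
p0=read_tool_pos(); c,s=np.cos(BY),np.sin(BY)
g=servo_line(box(-.0655,0,.133),velocity=.02,guard=18)
p=read_tool_pos();v=p[:2]-BO
print(g,"moved",p-p0,"box x",c*v[0]+s*v[1],read_wrist_force(),read_clock(),read_gripper_width()*88)
```

```text
False moved [ 2.09649372e-04 -6.27242572e-05 -2.61158895e-04] box x -0.07112498737204383 [-10.77409238  -0.27615811  14.86759142] 29.475 12.370836204195758
```

The bar is against its stop at box x about −71 mm, so the bolt is fully drawn. Now I raise the lid along its arc.

```bash
cat >> h.py <<'E'
def arc(a,dz=-.018):
    r=np.hypot(.170,.066); th=np.arctan2(.066,-.170)-a
    return box(.1+r*np.cos(th),0.,.085+r*np.sin(th)+dz)
E
python3 - <<'E'
from h import *
move_gripper(0,28)
for a in (.12,.24,.36,.5):
    servo_line(arc(a),velocity=.08)
    print(a,(read_tool_pos()-arc(a)).round(4),read_wrist_force().round(1),round(read_gripper_width()*88,1))
print(read_clock()); show("scene","s7.png",(200,100,420,310),2.7)
E
```

```text
0.12 [-0.0021 -0.0003 -0.0009] [-3.3  0.8 -5.7] 12.4
0.24 [-0.0017 -0.0003 -0.0004] [-5.   0.7 -1.3] 12.8
0.36 [-0.002  -0.0004 -0.0004] [-5.2  0.2 -4.2] 12.4
0.5 [-0.0021 -0.0005 -0.0002] [-6.2 -0.  -0.5] 12.5
31.4167
```

View pics/s7.png

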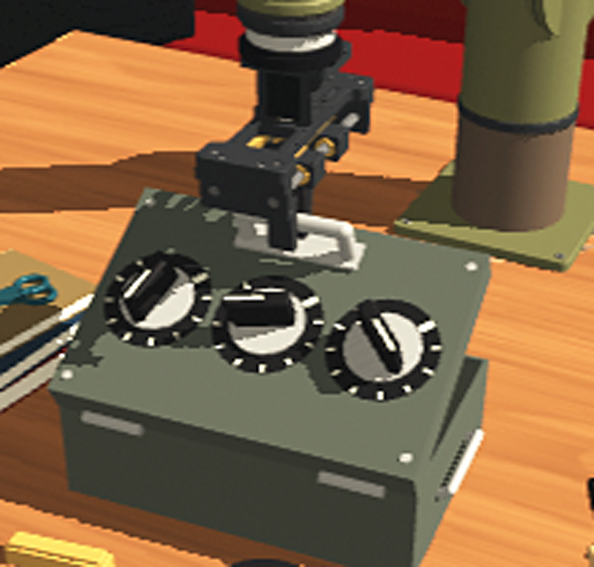

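The lid is up and the forces are small. Continuing.

Run:
```python
from h import *
for a in (.65,.8,.95,1.1,1.25,1.4,1.52):
    servo_line(arc(a),velocity=.08)
    F=read_wrist_force()
    print(a,(read_tool_pos()-arc(a)).round(4),F.round(1),round(read_gripper_width()*88,1))
    if np.linalg.norm(F)>30: break
print(read_clock()); show("scene","s8.png",(200,60,440,290),2.6)
```

```text
0.65 [-0.001  -0.0004 -0.    ] [-6.  -0.1  1.2] 12.3
0.8 [-0.0002 -0.0002 -0.0003] [-1.6 -0.4 -3.7] 12.1
0.95 [-0.0002 -0.0002 -0.0004] [-2.1 -0.5 -4.5] 12.1
1.1 [-0.0001 -0.0002 -0.0001] [-2.  -0.8 -3.9] 11.6
1.25 [-0.0001 -0.0001  0.    ] [-0.5 -1.7 -4.1] 11.5
1.4 [-0.0001 -0.0001  0.0001] [-0.8 -0.7 -3.8] 10.9
1.52 [ 0.     -0.0001  0.0001] [ 0.2 -0.6 -3.9] 11.1
34.8417
```

View pics/s8.png

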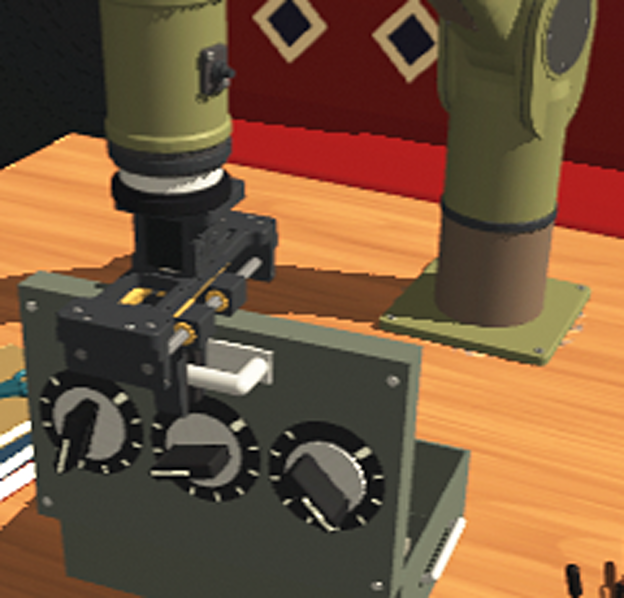

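The lid is close to upright. I go on to 1.62 past the balance point, then let go.

Run:
```python
from h import *
servo_line(arc(1.62),velocity=.06,guard=15)
print(read_tool_pos()-arc(1.62),read_wrist_force().round(1),read_gripper_width()*88)
m=camera_model("scene")
P=arc(1.62)
print("exp bar px",proj(m,P+[0,0,.018]))
print(read_clock()); show("scene","s9.png",(200,60,440,290),2.6); show("wrist","w9.png")
```

```text
[ 1.95960184e-04 -1.98273506e-07  3.02473657e-05] [-0.3 -1.7 -3.2] 11.1670210454217
exp bar px [[264.31428919 214.90713515]]
35.3417
```

View pics/s9.png

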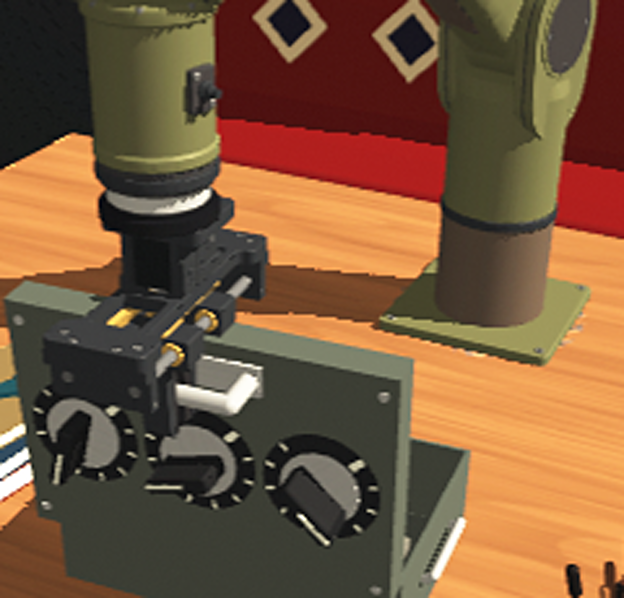

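View pics/w9.png

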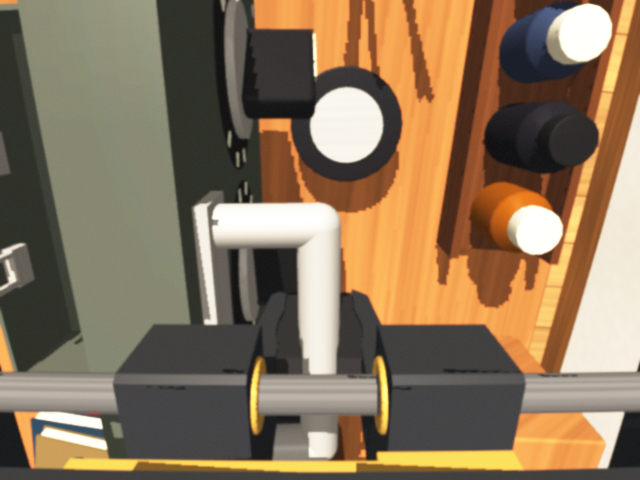

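The lid is just past upright, and the bar is still between the pads. I follow it to the stop with the guard on, open a little, and lift straight out.

Run:
```python
from h import *
for a in (1.71,1.79):
    g=servo_line(arc(a),velocity=.06,guard=10); print(g,(read_tool_pos()-arc(a)).round(4),read_wrist_force().round(1))
    if g: break
move_gripper(.24); print(read_gripper_width()*88,read_wrist_force().round(1))
p=read_tool_pos()
g=servo_line(p+box(.002,0,0)-box(0,0,0),velocity=.03,guard=6); print(g,read_wrist_force().round(1))
show("wrist","w10.png"); show("scene","s10.png",(200,60,440,290),2.6); print(read_clock())
```

```text
False [ 0.0003  0.     -0.0001] [ 0.6 -0.8 -2.7]
False [ 0.0003  0.     -0.0001] [-0.2 -1.6 -2.2]
20.829109197557543 [4.3 0.7 0.4]
False [ 1.7 -0.1  1.3]
36.9833
```

View pics/s10.png

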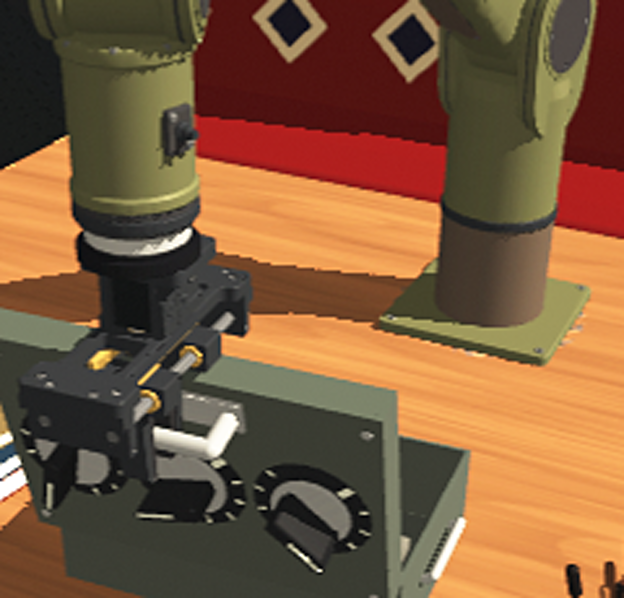

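View pics/w10.png

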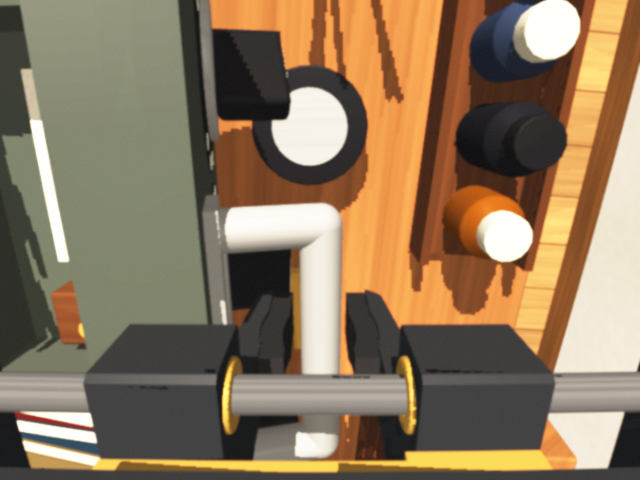

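The fingers are open around the bar, centred on column 320, and the lid leans well back. Lifting out.

Run:
```python
from h import *
p=read_tool_pos()
g=servo_line(p+[0,0,.09],velocity=.06,guard=10); print(g,read_tool_pos()-p,read_wrist_force().round(1))
if not g:
    servo_line(p+np.array([-.1,0,.16]),velocity=.15)
    reach([.42,-.3,.36],down(60))
show("scene","s11.png"); show("top","t11.png"); print(read_clock())
```

```text
False [-1.94290972e-04 -7.69912135e-05  8.95398540e-02] [ 0.2 -0.5 -1. ]
41.0667
```

View pics/s11.png

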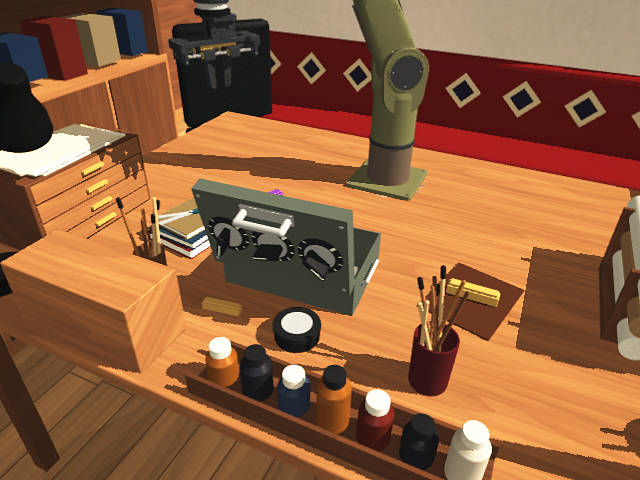

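View pics/t11.png

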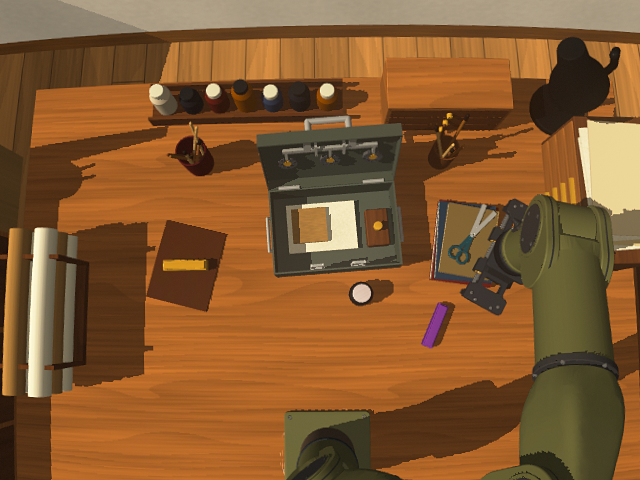

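The lid stands open, with the bow's bar at (328,119) in the top picture, and everything else is in place. I check the lid angle, the dials and the paperweight numerically, then hand in.

Run:
```python
from h import *
m=camera_model("top"); s=camera_model("scene")
for a in (1.5,1.6,1.7,1.8): print(a,proj(m,arc(a,0)),proj(s,arc(a,0)))
# lid front top edge corners at angle a: shut (-.1,+-.15,.115) rel hinge (-.2,.03)
for a in (1.6,1.7,1.8):
    r=np.hypot(.2,.03);th=np.arctan2(.03,-.2)-a
    print(a,proj(s,[box(.1+r*np.cos(th),y,.085+r*np.sin(th)) for y in(.15,-.15)]).round(1).tolist())
print("pw",onz(m,[(186,265)],.032), "mat .459,.346")
print(read_wrist_force().round(1),read_gripper_width())
show("scene","s12.png",(180,160,400,320),3.5)
```

```text
1.5 [[329.38317835 139.85969259]] [[269.3119856  205.71935096]]
1.6 [[328.68955103 133.06738689]] [[265.13551411 213.29344055]]
1.7 [[328.03238715 126.98468285]] [[261.09416724 221.66577141]]
1.8 [[327.41976782 121.67305624]] [[257.25504859 230.73015527]]
1.6 [[353.3, 205.5], [200.8, 174.1]]
1.7 [[349.5, 213.4], [195.2, 180.7]]
1.8 [[345.7, 222.3], [189.7, 188.3]]
pw [[0.4561762 0.3394824 0.032    ]] mat .459,.346
[0.5 0.1 0.1] 0.23675920826890298
```

View pics/s12.png

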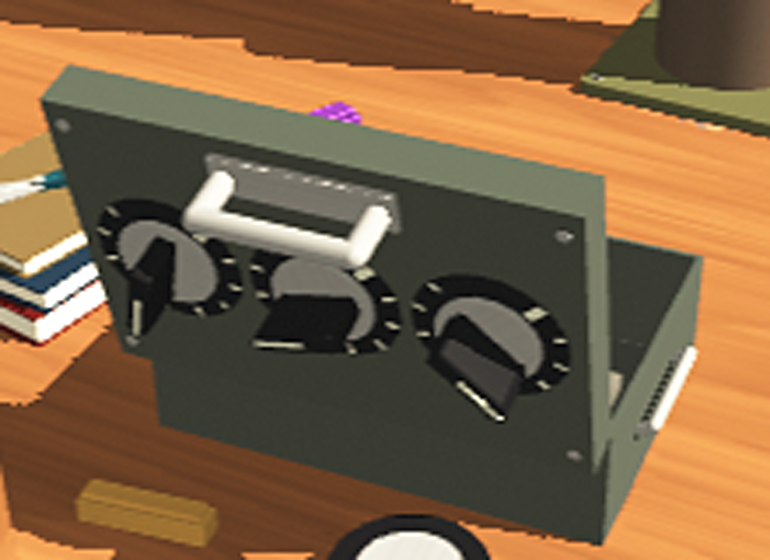

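Run:
```python
from h import *
print(read_clock()); close_job()
```

```text
41.1167
the job is handed in; nothing more can be done
```

The strongbox is open and I handed the job in at 41.1 s of the 72 s allowed. No verdict comes back, so these are my own last checks:

- **Paperweight:** it lies flat on the leather mat, about 7 mm from the mat's centre by the top camera. It was lowered onto the mat under a force guard, not dropped.
- **Dials:** measured after turning, the left read mark 2.95 and the middle 7.08. For the right dial, my only figure is the gripper's angle on release, −15.0°, which is mark 5. After the lid was up I checked all three by eye only, and they looked unchanged.
- **Bolt:** I pushed the handle back with the lid down until the bar stood at −71 mm, against about −70 mm when fully drawn. The first push stopped at 13.8 mm on its force guard, and a second push with a higher guard moved it no further.
- **Lid:** it rests at about 1.8 rad, on its stop. The front corner of the lid and the bar of the handle both match that angle to about 3 pixels.
- **Other things on the desk:** in the last pictures the books, pots, ink and scissors look unmoved. The arm is clear of everything.

The only oddity was that the gripper read 11–13 mm wide on the 14 mm handle bar, but the bar never came out of the fingers.

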